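# Stack the washed tea bin on the full one

### The job

The washed tea bin is leaning in the dish drainer: take it by its orange handle and, turned half a turn so that its orange end is over the plain end of the full tea bin, lower it (do not drop it) onto that bin's inner ledges so that it stands level above the tea instead of nesting into it. Then stand the green tea tin upright on the floor of the upper bin, on either side of the handle, and let go. Leave the full bin and everything else where they are.

Things in the scene. Friction and masses are not known exactly. Their poses are not given: they have to be found in the camera images.
- top_bin: Washed empty stack-nest bin, white with one orange end wall and an orange arch handle, 0.35 kg. Tapered: underside 200 x 88 mm, rim 236 x 144 mm, 90 mm high, walls and floor 4 mm. Origin: centre of its underside; x along its length to the orange end, y across, z out of the mouth. Starts on the drainer's cradle, leaning 32 degrees, orange end downhill. Ribs: see top_mark.
- top_handle (a point): Middle of the grip bar of the washed bin's handle, 124 mm above the middle of its underside. The bar runs along the bin's y, 140 mm long, 12 mm thick (in x), 18 mm tall; posts at its two ends join it to the rims of the long walls.
- top_mark (a point): Point at the washed bin's orange end wall: x = +108, y = 0, z = 70 mm of that bin. Outside each long wall the bin has two foot ribs, flush with the underside, 24 mm long in x, centred at x = -80 and +40 mm, outer faces at y = +-59 mm.
- base_bin: Full stack-nest bin standing loose on the counter, same size and axes as the washed bin (orange end at +x), no handle; 0.9 kg with cartons of tea up to 59 mm. Origin: centre of its underside. With the orange ends opposite and centre over centre, the upper bin's ribs stand on the ledges, undersides 78 mm apart, with 3 mm play across and 10 mm along. The same way round it drops onto the tea.
- base_mark (a point): Point at the full bin's orange end wall: x = +108, y = 0, z = 70 mm of that bin. Inside each long wall are two ledges, 34 mm long in x, centred at x = +80 and -40 mm, tops 78 mm above the underside, reaching inward to y = +-51 mm. The washed bin has the same.
- drainer: Fixed steel dish drainer on a grey 250 x 190 mm drip tray; origin: centre of the tray's underside, x points horizontally downhill. Its cradle of two rails slopes 32 degrees, 90 mm above the counter at its middle, with a low lip at the lower end that stops the bin. Lift the bin off square to the slope.
- green_tin: Green tea tin, upright cylinder 54 mm diameter, 90 mm tall, about 0.18 kg, steel lid. Origin: centre of its underside.
- red_tin: Red tea tin of the same size; leave alone. Origin: centre of its underside.
- yellow_tin: Yellow tea tin of the same size; leave alone. Origin: centre of its underside.
- teapot: White teapot with a red band, spout and handle, 110 mm diameter, 170 mm over spout and handle, 108 mm tall; leave alone. Origin: centre of its underside.
- mug: Blue mug, 80 mm diameter, 90 mm tall; leave alone. Origin: centre of its underside.
- wipes: Yellow canister, 100 mm diameter, 190 mm tall; leave alone. Origin: centre of its underside.
- oil: Amber oil bottle, 60 mm diameter, 200 mm tall; leave alone. Origin: centre of its underside.
- bowl: Orange bowl, 130 mm diameter, 65 mm tall; leave alone. Origin: centre of its underside.
Mind the look-alikes: they are no part of the job. There is more than one size of the green_tin; the job needs the middle-sized.

How it is judged:
By the outcome, as a careful person would: the job done as asked, in the order asked, and still so for the second after the job is handed in, with the robot touching nothing.
It also fails if it takes over 61 s, if anything falls off the work surface, if the arm or the gripper's body presses on something with over 40 N, if the wrist force passes 120 N, or if a joint passes its speed limit or range.

### The arm

A 6-joint arm with a two-finger parallel gripper is mounted at the origin on the work surface. World frame = base frame: x ahead of the robot, y to its left, z up, the work surface at z = 0. Lengths are in m, angles in degrees, forces in N, time in s.
With the tool pointing down it reaches from about 0.375 to 0.9 m from the base axis. Payload 3.1 kg.
Tool frame: the origin (TCP) lies between the finger pads; the fingertips stand 11 mm ahead of it and the grasp point (between the pads) lies 8 mm behind it; z points along the fingers, y is the line along which they close (so a half turn about z gives the same grasp; the last joint's range is limited). The gripper opens to 87 mm and grips with 3 to 60 N. Pads are 19 mm wide; open, the fingers measure 117 mm over their backs; the gripper's body (75 mm by 190 mm) begins 51 mm behind the grasp point.
Start: joints at [59.33, 30.224, 82.088, -0, 67.689, -10.227], TCP at [0.218, 0.586, 0.234] pointing down, gripper open.
Joint ranges: [-176.69, 176.69], [-43.24, 126.21], [12.49, 139.97], [-82, 262], [0, 151.66], [-163.58, 163.58]. Speed limits (degrees/s): [159.86, 159.86, 180, 180, 180, 180].

### API

Orientations are given as a 3x3 rotation matrix whose columns are the frame's x, y, z axes.
In Python, from rig import bot gives the robot as it stands.
- The arm moves only by the tool apply_moves, never from a script. Its argument "steps" is a list that holds one entry, the list of rows, each a list of 7 numbers: the shift along the tool's x, y, z in cm, then the turn, a rotation vector about the tool's x, y, z in degrees, then the gripper command: -1 is shut, 1 is fully open, values between are in proportion. In form: [[[dx, dy, dz, rx, ry, rz, jaw], ...]]. A call has 1 to 20 rows; each row is the pose to reach, as a shift and turn from the pose commanded when the call began, along the tool's axes at that moment; what a row does not reach only later rows make up. A row lasts 1/8 s, in which the tool goes at most 62.5 mm and 10.7 degrees, less where a joint would pass 70% of its speed; a pose out of reach is approached as far as the arm can. A call with a gripper value outside its range is refused whole. The fingers move at their own pace and stop on an object; the grip force is fixed at half the most. Time passes only in rows, so rows that repeat a pose let the fingers close. It gives the time, the measured TCP pose, the force, the opening and the grip force at its end, in the units of the state.
- bot.read_state(): the state, without advancing time (a new reading comes with each control period).
- bot.capture(name): name is "scene" or "top"; returns the picture (384x512x3 uint8, blue, green, red); there is no depth.
- bot.camera_model(name): a dict with "intrinsics" (3x3 intrinsics, pixels), "R" (3x3) and "t" (3): a world point X has camera coordinates R X + t. Camera axes: x right, y down, z forward; pixel columns grow to the right and rows downward; lengths in m; the calibration is good to about 2 mm. A picture is of the moment at which its call begins. camera_model takes no time and is no camera call.
- bot.hand_in(): hands the job in; it is judged then, once.
The state is a dict: "time_s": time; "joint_positions": joint angles; "qvel": joint speeds; "tau": joint torques, N m; "position": TCP position; "tcp_rot": TCP orientation; "force": force on the tool from outside, world axes, zero at the start; "moment": the same for the moment, N m; "opening": opening from 0.0 (shut) to 1.0 (fully open); "grasp_force": force on a finger pad.
Only numpy, scipy, OpenCV 4.12 (cv2) and the standard library are available. Lean on these libraries where they do the work, as an engineer would, in place of code of your own. Each camera call takes 0.05 s, during which the arm holds its last target. There are 200 camera calls.

## Working session

There is one attempt and no reset: what is moved stays moved. The work goes in short steps, Python scripts to look and compute and a tool call to move; the robot and the scene stay as the last step left them, time stands still between calls to the robot, and variables do not carry over. Pictures are saved under pics/ and viewed, at most 10 in all, crops included, and the job is handed in when it is done.

Besides the shell and the picture viewer there is one more tool, called after "Request:" by a JSON object that holds its "name" and its "arguments", one argument or row to a line. apply_moves: Moves the arm, as the interface text tells. Its arguments: {"type":"object","properties":{"steps":{"type":"array","items":{"type":"array","items":{"type":"array","items":{"type":"number"}}}}},"required":["steps"]}

```bash
ls; mkdir -p pics; python3 - <<'E'
from rig import bot
import cv2,numpy as np
for n in("scene","top"):
    m=bot.camera_model(n);print(n,np.round(m["intrinsics"],1).tolist(),np.round(m["R"],3).tolist(),np.round(m["t"],3).tolist())
    im=bot.capture(n);np.save(f"pics/{n}0.npy",im)
    cv2.imwrite(f"pics/{n}0.png",cv2.resize(im,(768,576),interpolation=cv2.INTER_CUBIC))
print(bot.read_state())
E
```

```text
pics
scene [[383.7, 0.0, 260.6], [0.0, 383.7, 187.8], [0.0, 0.0, 1.0]] [[-0.35, 0.937, -0.003], [0.528, 0.195, -0.827], [-0.774, -0.291, -0.562]] [0.286, -0.176, 1.537]
top [[453.7, 0.0, 255.3], [0.0, 453.7, 189.9], [0.0, 0.0, 1.0]] [[0.029, -0.999, 0.025], [-0.984, -0.033, -0.178], [0.179, -0.02, -0.984]] [-0.135, 0.563, 1.421]
{'time_s': 0.1, 'joint_positions': array([ 5.93289094e+01,  3.02734719e+01,  8.21491566e+01,  8.67363057e-05,
        6.76892352e+01, -1.02280495e+01]), 'qvel': array([ 0.07282926, -0.08174605, -0.17813619, -0.03972848,  0.05136843,
        0.02439502]), 'tau': array([ 1.67846479e-04, -4.40981448e+01, -1.77150321e+01,  6.34747767e-02,
        5.33889444e-02, -2.96013786e-05]), 'position': array([0.21794668, 0.58508765, 0.23267064]), 'tcp_rot': array([[-9.37019500e-01,  3.49275626e-01, -9.97136051e-04],
       [ 3.49276876e-01,  9.37018061e-01, -1.67855487e-03],
       [ 3.48056188e-04, -1.92111521e-03, -9.99998094e-01]]), 'force': array([ 0.70719034, -0.18349709,  0.22846552]), 'moment': array([-0.04298654,  0.01276577,  0.00962985]), 'grasp_force': 0.0, 'opening': 1.0007324666356352}
```

View pics/scene0.png

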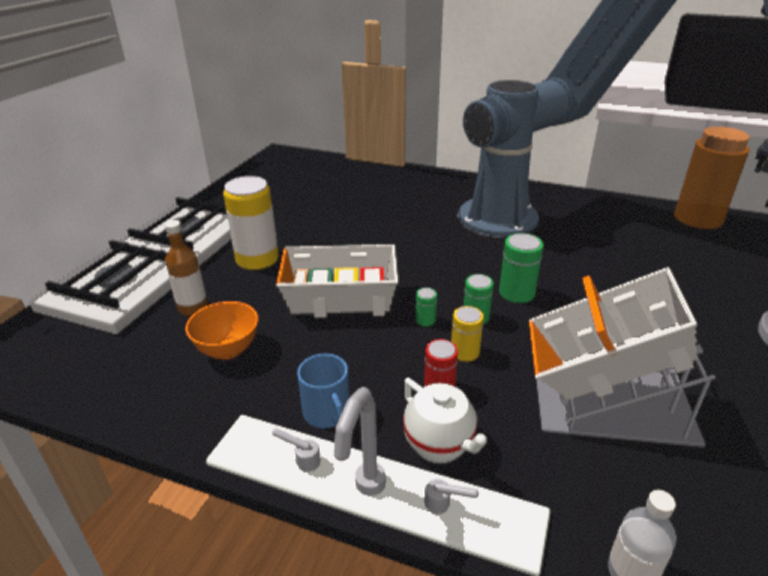

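View pics/top0.png

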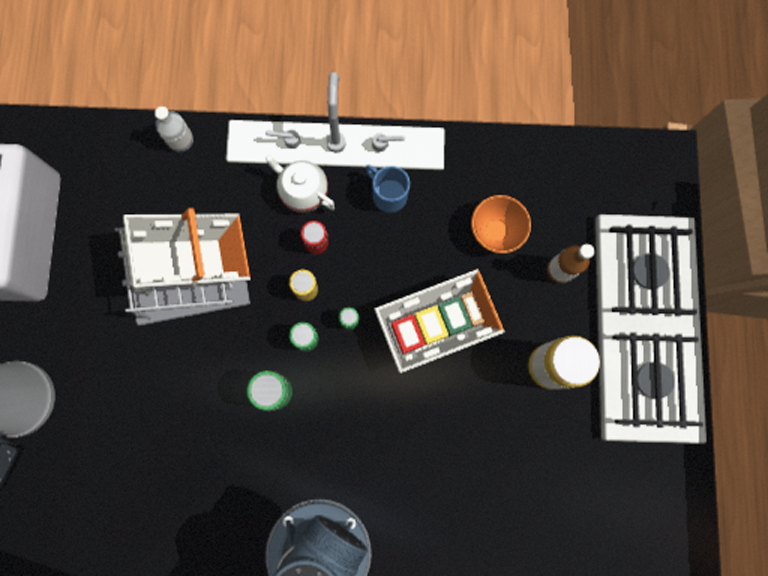

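The top view (768x576) shows the washed bin in the drainer at about (185,250), its handle along (193,210)-(200,280), and the full bin at (440,320) with its orange end at (490,300).
Green tin candidates are small (349,317), middle (303,336) and large (269,390), so I choose the middle one at (303,336), which is (479,298) in the scene view. Next I'll measure it.

```bash
cat > h.py <<'E'
import cv2,numpy as np
from rig import bot
from scipy.spatial.transform import Rotation as Ro
M={n:bot.camera_model(n) for n in("scene","top")}
def P(n): m=M[n]; return np.array(m["intrinsics"])@np.c_[np.array(m["R"]),np.array(m["t"])]
def ray(n,p):
    m=M[n];R=np.array(m["R"]);d=R.T@np.linalg.solve(np.array(m["intrinsics"]),[p[0],p[1],1]);return -R.T@np.array(m["t"]),d/np.linalg.norm(d)
def onz(n,p,z): c,d=ray(n,p);return c+d*(z-c[2])/d[2]
def tri(pt,ps):
    X=cv2.triangulatePoints(P("top"),P("scene"),np.array(pt,float).reshape(2,1),np.array(ps,float).reshape(2,1)).ravel();return X[:3]/X[3]
def proj(n,X): q=P(n)@np.r_[X,1];return q[:2]/q[2]
def comps(mask,amin=30):
    k,l,s,c=cv2.connectedComponentsWithStats(mask.astype(np.uint8));return [(s[i],c[i],l==i) for i in range(1,k) if s[i][4]>=amin]
def go(p,R):
    s=bot.read_state();T=s["tcp_rot"];d=T.T@(np.array(p)-s["position"])*100
    r=Ro.from_matrix(T.T@R).as_rotvec(degrees=True);print("shift",d.round(2),"turn",r.round(1),"t",s["time_s"])
E
python3 - <<'E'
from h import *
for n in("top","scene"):
    im=np.load(f"pics/{n}0.npy");hsv=cv2.cvtColor(im,cv2.COLOR_BGR2HSV);H,S,V=cv2.split(hsv)
    print(n,"orange")
    for s,c,m in comps((H>4)&(H<15)&(S>180)&(V>110)):
        cn=cv2.findContours(m.astype(np.uint8),0,2)[0][0]
        r=cv2.minAreaRect(cn);print(s.tolist(),c.round(1),cv2.boxPoints(r).round(1).tolist())
    print(n,"green")
    for s,c,m in comps((H>45)&(H<85)&(S>120)&(V>50)): print(s.tolist(),c.round(1))
    a=(60,120,190,240) if 0 else None
    box=dict(top=[(75,130,100,100),(245,175,95,80)],scene=[(350,175,120,95),(180,155,90,60)])[n]
    for x,y,w,h in box:
        sub=np.zeros(V.shape,bool);sub[y:y+h,x:x+w]=True
        for s,c,m in comps(sub&(V>105),200):
            cn=max(cv2.findContours(m.astype(np.uint8),0,2)[0],key=cv2.contourArea);hl=cv2.convexHull(cn)
            print("bin",s.tolist(),cv2.approxPolyDP(hl,3,True).reshape(-1,2).tolist())
t=np.load("pics/top0.npy");s=np.load("pics/scene0.npy")
a=cv2.resize(t[130:240,70:240],(0,0),fx=3.5,fy=3.5,interpolation=2)[:,:595];b=cv2.resize(s[150:270,170:470],(0,0),fx=2,fy=2,interpolation=2)
a=cv2.copyMakeBorder(a,0,0,0,max(0,600-a.shape[1]),0);b=b[:, :600]
cv2.imwrite("pics/crop1.png",np.vstack([a[:355],b[:240]]))
E
```

```text
top orange
[314, 131, 39, 37, 826] [335.  148.1] [[314.0, 131.0], [352.0, 131.0], [352.0, 167.0], [314.0, 167.0]]
[122, 140, 12, 47, 89] [128.1 162.7] [[121.4000015258789, 140.60000610351562], [125.5999984741211, 139.89999389648438], [133.3000030517578, 185.60000610351562], [129.10000610351562, 186.3000030517578]]
[146, 146, 20, 38, 458] [155.3 166.8] [[142.60000610351562, 149.1999969482422], [158.60000610351562, 145.89999389648438], [166.1999969482422, 182.8000030517578], [150.3000030517578, 186.10000610351562]]
[318, 183, 15, 36, 57] [324.5 199.1] [[316.8999938964844, 183.5], [318.6000061035156, 182.6999969482422], [333.3999938964844, 217.39999389648438], [331.79998779296875, 218.10000610351562]]
top green
[193, 215, 19, 19, 82] [202.5 224.6]
[165, 247, 29, 26, 138] [179.2 260.7]
bin [81, 138, 86, 78, 5022] [[158, 142], [166, 201], [97, 215], [84, 207], [82, 143], [126, 138]]
bin [250, 179, 87, 70, 3292] [[318, 179], [336, 220], [267, 248], [250, 205]]
scene orange
[110, 166, 7, 10, 34] [113.4 171.4] [[109.0, 172.0], [115.0, 166.0], [119.0, 170.0], [113.0, 176.0]]
[185, 166, 11, 22
[... 481 characters left out ...]
9938964844, 207.39999389648438], [408.29998779296875, 231.89999389648438], [402.5, 234.0]]
[353, 215, 21, 34, 305] [361.7 234.4] [[352.20001220703125, 215.10000610351562], [369.8999938964844, 213.10000610351562], [373.70001220703125, 246.1999969482422], [356.0, 248.1999969482422]]
scene green
[336, 157, 27, 19, 237] [348.  168.3]
[333, 172, 27, 30, 591] [345.2 187.8]
[310, 185, 19, 13, 113] [318.5 192.9]
[277, 195, 15, 23, 235] [283.5 207.2]
[309, 196, 19, 20, 145] [319.7 203.4]
bin [352, 178, 113, 92, 7048] [[445, 178], [464, 215], [464, 239], [449, 258], [360, 269], [352, 214], [389, 184]]
bin [184, 163, 82, 48, 3351] [[263, 164], [265, 187], [255, 209], [196, 208], [184, 190], [190, 164]]
```

View pics/crop1.png

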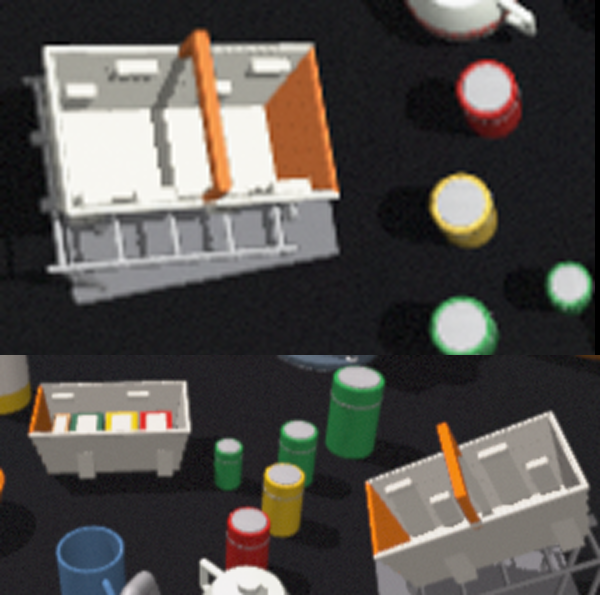

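The crop confirms three green tins, with the middle one's lid at (464,326) in the top panel and (299,432) in the scene panel. Both bins' rim corners are readable in both views, and the bar runs (200,34)-(222,192) in the top panel.

```bash
cat >> h.py <<'E'
def fit(model,pts):
    model=np.array(model,float);pts=np.array(pts);a=model.mean(0);b=pts.mean(0)
    R,_=Ro.align_vectors(pts-b,model-a);R=R.as_matrix();return R,b-R@a,np.linalg.norm((model@R.T+b-R@a)-pts,axis=1)
E
python3 - <<'E'
from h import *
np.set_printoptions(precision=4,suppress=True)
rim=[[.118,.072,.09],[.118,-.072,.09],[-.118,.072,.09],[-.118,-.072,.09]]
# order: +x orange(world +x side), -x orange, +x plain, -x plain ; bin x ~ -Y so bin y ~ +X
T=[tri(*q) for q in [((159.4,142.9),(357,251)),((166.3,185.7),(353.5,213.5)),((82.9,143.7),(464,216.5)),((88.9,190.6),(446.5,179))]]
R,o,e=fit(rim,T);print(np.array(T),"\nR",R,"o",o,e);print("handle",R@[0,0,.124]+o,"tilt",np.degrees(np.arcsin(R[2,0])),"yaw",np.degrees(np.arctan2(R[1,0],R[0,0])))
h=[tri((133.4,184.9),(391,185)),tri((127,139.7),(407.5,232.5))];print("bar ends",h,np.mean(h,0))
B=[tri(*q) for q in [((318,179),(185,188.5)),((336,220),(190,164)),((250,205),(264.5,188.5)),((267,248),(263.5,163.5))]]
R,o,e=fit(rim,B);print(np.array(B),"\nR",R,"o",o,e,"yaw",np.degrees(np.arctan2(R[1,0],R[0,0])))
B2=[onz("top",q,.09) for q in((318,179),(336,220),(250,205),(267,248))];print("B2",np.array(B2),np.mean(B2,0))
R,o,e=fit(rim,B2);print(o,e,"yaw",np.degrees(np.arctan2(R[1,0],R[0,0])))
print("tin",tri((202.6,223.1),(319.5,188.5)), "others")
for q in((263,192),(203/1.5*1.5+0,190)): print(onz("top",q,.09))
print("yellow",onz("top",(202.3,188.5),.09),"small",onz("top",(232.5,211.5),.06),"big",onz("top",(179.3,260.5),.13))
E
```

```text
[[0.699  0.1925 0.1032]
 [0.5616 0.1621 0.1033]
 [0.6545 0.3875 0.2247]
 [0.5176 0.3567 0.2268]] 
R [[ 0.1869  0.975   0.1206]
 [-0.8317  0.2224 -0.5087]
 [-0.5228 -0.0052  0.8524]] o [0.5973 0.3205 0.0878] [0.0016 0.0022 0.0025 0.0017]
handle [0.6123 0.2574 0.1935] tilt -31.520143631093926 yaw -77.3353093812539
bar ends [array([0.5433, 0.2389, 0.1988]), array([0.6853, 0.2813, 0.174 ])] [0.6143 0.2601 0.1864]
[[ 0.6007 -0.3146  0.0946]
 [ 0.4715 -0.3713  0.0936]
 [ 0.5115 -0.1016  0.0877]
 [ 0.3782 -0.1565  0.0874]] 
R [[ 0.392   0.9199 -0.0151]
 [-0.9196  0.3922  0.024 ]
 [ 0.028   0.0045  0.9996]] o [ 0.4919 -0.2382  0.0009] [0.0028 0.0018 0.0026 0.0009] yaw -66.91404128826557
B2 [[ 0.602  -0.316   0.09  ]
 [ 0.4725 -0.3732  0.09  ]
 [ 0.5113 -0.102   0.09  ]
 [ 0.3788 -0.1586  0.09  ]] [ 0.4912 -0.2374  0.09  ]
[ 0.4912 -0.2374  0.    ] [0.0024 0.0013 0.0016 0.0011] yaw -66.6580426235156
tin [0.45   0.0461 0.0832] others
[ 0.5541 -0.1417  0.09  ]
[0.5543 0.0476 0.09  ]
yellow [0.559 0.05  0.09 ] small [ 0.4929 -0.047   0.06  ] big [0.3319 0.1035 0.13  ]
```

```bash
cat >> h.py <<'E'
def binR(yaw,tilt=0):
    y,t=np.radians(yaw),np.radians(tilt);u=np.array([np.cos(y),np.sin(y),0]);z=np.array([0,0,1.])
    bx=u*np.cos(t)-z*np.sin(t);bz=u*np.sin(t)+z*np.cos(t);return np.c_[bx,np.cross(bz,bx),bz]
def toolR(B): return np.c_[-B[:,1],-B[:,0],-B[:,2]]
E
python3 - <<'E'
from h import *
B=binR(-77.3,32);T=toolR(B);h=np.array([.6125,.258,.193]);t=h+T[:,2]*.008
go([.35,.45,.40],bot.read_state()["tcp_rot"]);go(t+B[:,2]*.12+[0,0,.06],T)
go(t+B[:,2]*.10,T)
E
```

```text
shift [-17.09  -8.08 -16.72] turn [0. 0. 0.] t 0.1
shift [-51.64 -21.86 -11.51] turn [-31.2   9.2 -32.3] t 0.1
shift [-51.06 -20.96  -3.81] turn [-31.2   9.2 -32.3] t 0.1
```

Request:
{"name": "apply_moves", "arguments": {
  "steps": [
    [[-5, -2, -8, 0, 0, 0, 1], [-10, -5, -14, 0, 0, 0, 1], [-17, -8, -17, 0, 0, 0, 1], [-23, -10, -17, -5, 1, -5, 1], [-29, -13, -16, -10, 3, -10, 1], [-34, -15, -15, -16, 5, -16, 1], [-40, -18, -14, -22, 6, -22, 1], [-46, -20, -13, -27, 8, -28, 1], [-51.6, -21.9, -11.5, -31.2, 9.2, -32.3, 1], [-51.6, -21.9, -11.5, -31.2, 9.2, -32.3, 1], [-51.1, -21, -3.8, -31.2, 9.2, -32.3, 1], [-51.1, -21, -3.8, -31.2, 9.2, -32.3, 1], [-51.1, -21, -3.8, -31.2, 9.2, -32.3, 1]]
  ]
}}

```text
time_s: 1.72
position: [0.6224, 0.2112, 0.2705]
tcp_rot: [[-0.975, -0.186, -0.12], [-0.221, 0.826, 0.519], [0.002, 0.533, -0.846]]
force: [0.3, 0.0, 0.5]
opening: 0.998
grasp_force: 0.0
```

```bash
python3 - <<'E'
from h import *
B=binR(-77.3,32);T=toolR(B);h=np.array([.6125,.258,.193]);t=h+T[:,2]*.008
s=bot.read_state();print(s["position"],s["joint_positions"].round(1),s["force"])
go(t+B[:,2]*.10,T);go(t,T)
a=bot.capture("top")[110:240,60:240];b=bot.capture("scene")[120:280,330:500]
a=cv2.resize(a,(540,390),interpolation=2)[:300];b=cv2.resize(b,(0,0),fx=3,fy=3,interpolation=2)
im=np.zeros((480,540+510-250,3),np.uint8);im[:300,:540][:, :390]=a[:,:390];im[:,390:800]=b[:,:410]
cv2.imwrite("pics/c2.png",im)
E
```

```text
[0.62242634 0.21116554 0.27053019] [  -4.6   33.5   77.1   30.9   81.5 -115.3] [0.26193179 0.0426917  0.50197867]
shift [-0.06 -0.05 -0.09] turn [ 0.2 -0.2 -0. ] t 1.725
shift [-0.09 -0.08  9.91] turn [ 0.2 -0.2 -0. ] t 1.725
```

View pics/c2.png

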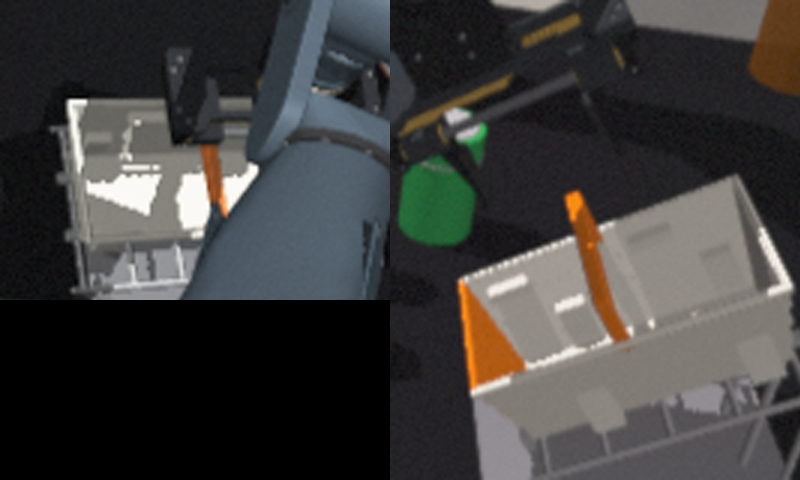

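The gripper stands square above the bar, which is at (215,170) in the top panel and (600,270) in the scene panel, with a finger on either side of it. Next I descend and close.

Request:
{"name": "apply_moves", "arguments": {
  "steps": [
    [[0, 0, 3, 0.2, -0.2, 0, 1], [-0.1, -0.1, 6, 0.2, -0.2, 0, 1], [-0.1, -0.1, 8, 0.2, -0.2, 0, 1], [-0.1, -0.1, 9, 0.2, -0.2, 0, 1], [-0.1, -0.1, 9.9, 0.2, -0.2, 0, 1], [-0.1, -0.1, 9.9, 0.2, -0.2, 0, 1]]
  ]
}}

```text
time_s: 2.58
position: [0.6134, 0.2612, 0.1872]
tcp_rot: [[-0.976, -0.188, -0.112], [-0.219, 0.828, 0.516], [-0.004, 0.528, -0.849]]
force: [-0.8, 0.5, 0.4]
opening: 1.003
grasp_force: 0.0
```

```bash
python3 - <<'E'
from h import *
print(bot.read_state()["force"])
a=bot.capture("top")[110:240,60:190];b=bot.capture("scene")[120:280,330:480]
im=np.zeros((480,800,3),np.uint8);im[:390,:390]=cv2.resize(a,(390,390),interpolation=2);im[:,390:800]=cv2.resize(b,(0,0),fx=3,fy=3,interpolation=2)[:,:410]
cv2.imwrite("pics/c3.png",im)
E
```

```text
[-0.77615355  0.4992794   0.44728726]
```

View pics/c3.png

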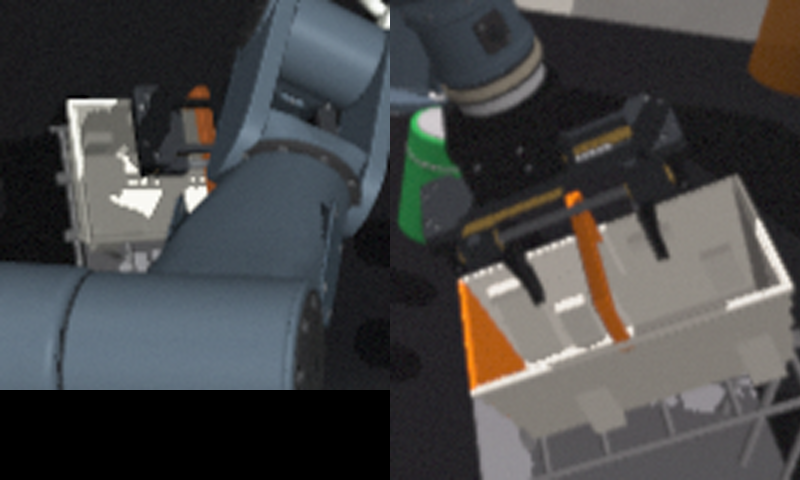

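The fingers straddle the bar (tips at (540,300) and (660,255), bar at (600,270)), so I close and then lift square to the slope.

Request:
{"name": "apply_moves", "arguments": {
  "steps": [
    [[0, 0, 0, 0, 0, 0, 0.3], [0, 0, 0, 0, 0, 0, -0.3], [0, 0, 0, 0, 0, 0, -1], [0, 0, 0, 0, 0, 0, -1], [0, 0, 0, 0, 0, 0, -1], [0, 0, 0, 0, 0, 0, -1], [0, 0, 0, 0, 0, 0, -1]]
  ]
}}

```text
time_s: 3.55
position: [0.6134, 0.2611, 0.1871]
tcp_rot: [[-0.976, -0.188, -0.112], [-0.218, 0.828, 0.516], [-0.004, 0.528, -0.849]]
force: [-0.3, -0.6, 0.3]
opening: 0.288
grasp_force: 0.0
```

Request:
{"name": "apply_moves", "arguments": {
  "steps": [
    [[0, 0, 0, 0, 0, 0, -1], [0, 0, 0, 0, 0, 0, -1], [0, 0, 0, 0, 0, 0, -1], [0, 0, 0, 0, 0, 0, -1]]
  ]
}}

```text
time_s: 4.05
position: [0.6135, 0.261, 0.1871]
tcp_rot: [[-0.976, -0.188, -0.112], [-0.218, 0.828, 0.516], [-0.004, 0.528, -0.849]]
force: [-0.0, -0.5, -0.1]
opening: 0.132
grasp_force: 30.0
```

Request:
{"name": "apply_moves", "arguments": {
  "steps": [
    [[0, 0, -0.7, 0, 0, 0, -1], [0, 0, -1.5, 0, 0, 0, -1], [0, 0, -3, 0, 0, 0, -1], [0, 0, -5, 0, 0, 0, -1], [0, 0, -8, 0, 0, 0, -1], [0, 0, -8, 0, 0, 0, -1]]
  ]
}}

```text
time_s: 4.8
position: [0.625, 0.2182, 0.2583]
tcp_rot: [[-0.976, -0.19, -0.104], [-0.216, 0.829, 0.516], [-0.012, 0.526, -0.85]]
force: [-0.0, -0.1, -2.7]
opening: 0.13
grasp_force: 30.0
```

```bash
python3 - <<'E'
from h import *
s=bot.read_state();print(s["force"],s["joint_positions"].round(1),s["opening"],s["grasp_force"])
# carry: level above at same place (raised), then above base
B=binR(-77.3);T=toolR(B);print("level raised:");go([.58,.17,.42],T)
R=s["tcp_rot"]; print(np.degrees(np.arctan2(R[1,1],R[0,1])))
im=np.zeros((480,800,3),np.uint8)
b=bot.capture("scene")[60:280,290:490];im[:440,:400]=cv2.resize(b,(400,440),interpolation=2)
a=bot.capture("top")[110:240,60:260];im[:260,400:]=cv2.resize(a,(400,260),interpolation=2)
cv2.imwrite("pics/c4.png",im)
E
```

```text
[-0.02031388 -0.1153317  -2.65906503] [  -3.9   34.    78.    31.1   79.  -115.7] 0.12986748027555145 30.043484698981047
level raised:
shift [  5.24   5.37 -15.77] turn [31.8  0.7 -0. ] t 4.8
102.88305434753646
```

View pics/c4.png

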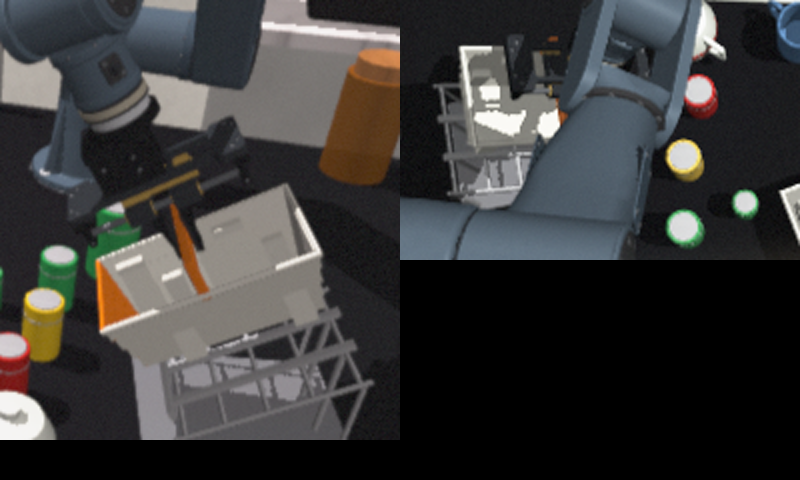

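The washed bin is clear of the cradle and held square, with its rim parallel to the gripper at about (200,290). Now I level it while rising.

Request:
{"name": "apply_moves", "arguments": {
  "steps": [
    [[1, 1, -4, 0, 0, 0, -1], [2, 2, -8, 0, 0, 0, -1], [3, 3, -12, 8, 0, 0, -1], [4, 4, -15, 16, 0, 0, -1], [5.2, 5.4, -15.8, 24, 0.5, 0, -1], [5.2, 5.4, -15.8, 31.8, 0.7, 0, -1], [5.2, 5.4, -15.8, 31.8, 0.7, 0, -1], [5.2, 5.4, -15.8, 31.8, 0.7, 0, -1]]
  ]
}}

```text
time_s: 5.9
position: [0.5785, 0.1718, 0.4159]
tcp_rot: [[-0.975, -0.222, -0.011], [-0.222, 0.975, 0.002], [0.01, 0.004, -1.0]]
force: [-0.4, -0.5, -3.6]
opening: 0.131
grasp_force: 30.0
```

```bash
python3 - <<'E'
from h import *
s=bot.read_state();print(s["position"],s["tcp_rot"].round(3),s["joint_positions"].round(1))
T=toolR(binR(113.2));p=np.array([.4912,-.2378,0]);go(p+[0,0,.40],T);go([.54,.05,.42],toolR(binR(-77.3-85)))
E
```

```text
[0.57847792 0.17177598 0.41594119] [[-0.975 -0.222 -0.011]
 [-0.222  0.975  0.002]
 [ 0.01   0.004 -1.   ]] [  5.9  20.4  69.8   0.2  90.5 -97. ]
shift [ 17.58 -38.01   1.63] turn [ -0.9  -0.4 169.6] t 5.9
shift [  6.46 -11.02  -0.38] turn [-0.3 -0.7 85.1] t 5.9
```

Request:
{"name": "apply_moves", "arguments": {
  "steps": [
    [[0.8, -1.4, 0, 0, 0, 10, -1], [1.6, -2.8, 0, 0, 0, 20, -1], [2.4, -4.2, 0, 0, 0, 30, -1], [3.2, -5.5, 0, 0, 0, 40, -1], [4, -7, 0, 0, -0.3, 50, -1], [4.8, -8.3, 0, 0, -0.4, 60, -1], [5.6, -9.7, 0, 0, -0.5, 70, -1], [6.5, -11, 0, 0, -0.6, 80, -1], [6.5, -12.5, 0, -0.3, -0.7, 85, -1], [7.5, -15, 0, -0.5, -0.6, 95, -1], [9, -18, 0, -0.5, -0.6, 105, -1], [10.5, -21.5, 0.3, -0.6, -0.5, 115, -1], [12, -25, 0.6, -0.7, -0.5, 125, -1], [13.5, -28, 0.9, -0.8, -0.4, 135, -1], [15, -31, 1.2, -0.8, -0.4, 145, -1], [16.5, -35, 1.4, -0.9, -0.4, 155, -1], [17.6, -38, 1.6, -0.9, -0.4, 165, -1], [17.6, -38, 1.6, -0.9, -0.4, 169.6, -1], [17.6, -38, 1.6, -0.9, -0.4, 169.6, -1], [17.6, -38, 1.6, -0.9, -0.4, 169.6, -1]]
  ]
}}

```text
time_s: 8.4
position: [0.4912, -0.2381, 0.4017]
tcp_rot: [[0.919, 0.394, 0.004], [0.394, -0.919, 0.0], [0.003, 0.001, -1.0]]
force: [0.0, -0.8, -3.2]
opening: 0.131
grasp_force: 30.0
```

```bash
python3 - <<'E'
from h import *
s=bot.read_state();print(s["position"],s["tcp_rot"].round(3),s["joint_positions"].round(1))
T=toolR(binR(113.2));go([.4912,-.2378,.30],T)
E
```

```text
[ 0.49117219 -0.23814382  0.401689  ] [[ 0.919  0.394  0.004]
 [ 0.394 -0.919  0.   ]
 [ 0.003  0.001 -1.   ]] [-37.7  15.   79.7   0.1  85.1  29.1]
shift [-0.02 -0.04 10.17] turn [ 0.1 -0.2  0. ] t 8.4
```

Request:
{"name": "apply_moves", "arguments": {
  "steps": [
    [[0, 0, 4, 0.1, -0.2, 0, -1], [0, 0, 8, 0.1, -0.2, 0, -1], [0, 0, 11, 0.1, -0.2, 0, -1], [0, 0, 12, 0.1, -0.2, 0, -1], [0, 0, 12, 0.1, -0.2, 0, -1], [0, 0, 12, 0.1, -0.2, 0, -1]]
  ]
}}

```text
time_s: 9.15
position: [0.493, -0.2387, 0.2838]
tcp_rot: [[0.919, 0.394, 0.003], [0.394, -0.919, -0.003], [0.002, 0.004, -1.0]]
force: [-0.1, -0.3, -2.6]
opening: 0.13
grasp_force: 30.0
```

```bash
python3 - <<'E'
from h import *
s=bot.read_state();print(s["position"],s["tcp_rot"].round(3))
b=bot.capture("scene");np.save("pics/s5.npy",b);a=bot.capture("top");np.save("pics/t5.npy",a)
im=np.zeros((600,800,3),np.uint8)
im[:,:400]=cv2.resize(b[80:230,165:265+0],(400,600),interpolation=2);im[:400,400:]=cv2.resize(a[160:260,240:340],(400,400),interpolation=2)
cv2.imwrite("pics/c5.png",im)
E
```

```text
[ 0.4930328  -0.23870748  0.28376806] [[ 0.919  0.394  0.003]
 [ 0.394 -0.919 -0.003]
 [ 0.002  0.004 -1.   ]]
```

View pics/c5.png

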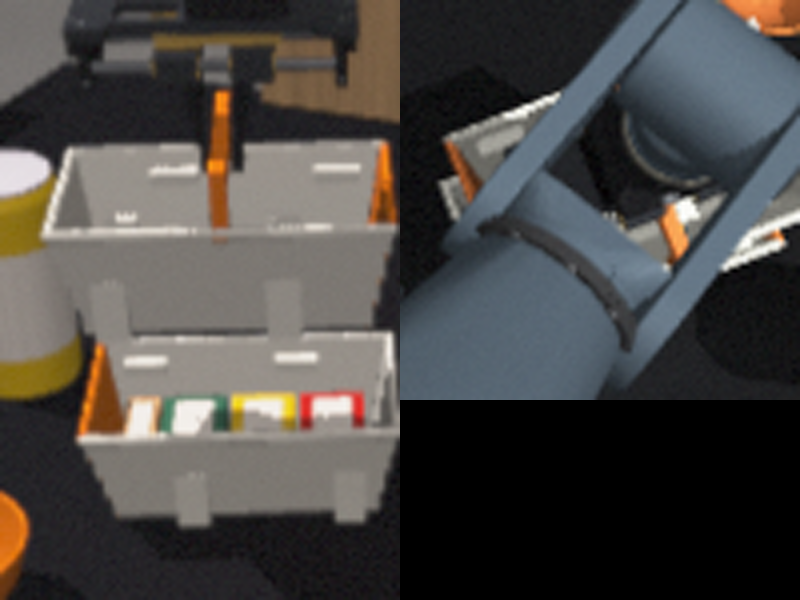

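The scene panel shows the washed bin over the full bin, turned so its orange end (385,190) is over the plain end and the full bin's orange end (95,400) is under its plain end. Next I measure the offset across with sub-pixel rim edges.

```bash
cat >> h.py <<'E'
def edge(im,a,b,mode,outward,w=4,n=40):
    """sub-pixel line: points along a-b; step edge (mode 0) or bright-line centroid (1)"""
    g=cv2.cvtColor(im,cv2.COLOR_BGR2GRAY).astype(np.float32);a,b=np.array(a,float),np.array(b,float);d=(b-a)/np.linalg.norm(b-a);nn=np.array([-d[1],d[0]])
    if nn@np.array(outward)<0:nn=-nn
    o=np.arange(-w,w+.01,.1);pts=[]
    for t in np.linspace(.06,.94,n):
        c=a+t*(b-a);q=(c+np.outer(o,nn)).astype(np.float32);v=cv2.remap(g,q[:,:1],q[:,1:],cv2.INTER_CUBIC).ravel()
        if mode==0:
            h=(v.max()+np.median(v[-10:]))/2;k=np.where(v>h)[0].max();pts.append(c+o[k]*nn)
        else:
            k=v.argmax();s=slice(max(0,k-9),k+10);u=v[s]-v[s].min();pts.append(c+nn*(u@o[s])/u.sum())
    vx,vy,x,y=cv2.fitLine(np.array(pts,np.float32),cv2.DIST_HUBER,0,.01,.01).ravel()
    r=np.abs((np.array(pts)-[x,y])@[-vy,vx]);return np.array([x,y]),np.array([vx,vy]),np.median(r)
def edge_w(n,E,z):
    p,v,r=E;A,B=onz(n,p-15*v,z),onz(n,p+15*v,z);return A,B,r
E
python3 - <<'E'
from h import *
s0,t0=np.load("pics/scene0.npy"),np.load("pics/top0.npy");s5,t5=np.load("pics/s5.npy"),np.load("pics/t5.npy")
zu=.2838-.116+.09
Y=np.array([np.cos(np.radians(23.2)),np.sin(np.radians(23.2)),0])
def rep(nm,n,E,z):
    A,B,r=edge_w(n,E,z);d=B-A;print(nm,"across",round((A+B)@Y/2*1000,2),"mm  dir",round(np.degrees(np.arctan2(d[1],d[0]))%180,2),"res",r.round(2),E[0].round(1))
rep("base top +x","top",edge(t0,(250,205),(318,179),0,(-1,-2)),.09)
rep("base top +x half","top",edge(t0,(250,205),(284,192),0,(-1,-2)),.09)
rep("base top -x","top",edge(t0,(267,248),(336,220),0,(1,2)),.09)
rep("up top +x","top",edge(t5,(252,193.5),(280,184.5),0,(-1,-2)),zu)
for nm,im,a,b,z in(("base sc near",s5,(185.5,189.5),(264,189.5),.09),("base0 sc near",s0,(185.5,189.5),(264,189.5),.09),("up sc near",s5,(177,139),(263.5,138),zu)):
    rep(nm,"scene",edge(im,a,b,1,(0,1)),z)
E
```

```text
base top +x across 429.96 mm  dir 112.88 res 0.08 [278.1 194.1]
base top +x half across 430.2 mm  dir 112.96 res 0.1 [268.1 197.9]
base top -x across 284.93 mm  dir 112.83 res 0.08 [301.7 234.5]
up top +x across 436.97 mm  dir 113.38 res 0.1 [266.2 187.6]
base sc near across 425.43 mm  dir 112.1 res 0.44 [223.  188.1]
base0 sc near across 421.76 mm  dir 113.09 res 0.62 [225.2 187.4]
up sc near across 429.36 mm  dir 112.73 res 0.13 [220.8 136.9]
```

Request:
{"name": "apply_moves", "arguments": {
  "steps": [
    [[-0.4, 0, 2, 0, 0, 0.3, -1], [-0.65, 0, 4, 0, 0, 0.3, -1], [-0.65, 0, 5, 0, 0, 0.3, -1], [-0.65, 0, 5, 0, 0, 0.3, -1], [-0.65, 0, 5, 0, 0, 0.3, -1]]
  ]
}}

```text
time_s: 9.88
position: [0.4868, -0.2412, 0.2331]
tcp_rot: [[0.921, 0.389, 0.002], [0.389, -0.921, -0.002], [0.001, 0.003, -1.0]]
force: [0.8, 0.4, -2.7]
opening: 0.135
grasp_force: 30.0
```

```bash
python3 - <<'E'
from h import *
s=bot.read_state();p=s["position"];print(p,s["tcp_rot"].round(3),s["force"])
b=bot.capture("scene");np.save("pics/s6.npy",b);a=bot.capture("top");np.save("pics/t6.npy",a);t0=np.load("pics/top0.npy")
im=np.zeros((600,800,3),np.uint8)
im[:,:400]=cv2.resize(b[80:230,170:270],(400,600),interpolation=2);im[:400,400:]=cv2.resize(a[160:260,240:340],(400,400),interpolation=2)
cv2.imwrite("pics/c6.png",im)
X=np.array([np.cos(np.radians(113.2)),np.sin(np.radians(113.2)),0]);zu=p[2]-.116+.09
E=edge(t0,(251,206.5),(266.5,246.5),0,(-1,0.4));A,B,r=edge_w("top",E,.09);print("base plain end along",(A+B)@X*500,r)
E=edge(t0,(318.5,180),(335.5,219),0,(1,-0.4));A,B,r=edge_w("top",E,.09);print("base orange end along",(A+B)@X*500,r)
E2=edge(np.load("pics/t5.npy"),(251.3,194.5),(258,210),0,(-1,.4));A,B,r=edge_w("top",E2,.2578);print("t5 up orange end along",(A+B)@X*500,r,E2[0])
print("tcp along",p@X*1000)
E

```

```text
[ 0.4868434  -0.24121893  0.23313635] [[ 0.921  0.389  0.002]
 [ 0.389 -0.921 -0.002]
 [ 0.001  0.003 -1.   ]] [ 0.7903914   0.37620806 -2.68935392]
base plain end along -292.4521090395294 0.05487222671510697
base orange end along -528.8203964762552 0.05861116326094666
t5 up orange end along -292.45462495929667 0.5752687474129681 [252.5658  203.27545]
tcp along -413.5008599374225
```

View pics/c6.png

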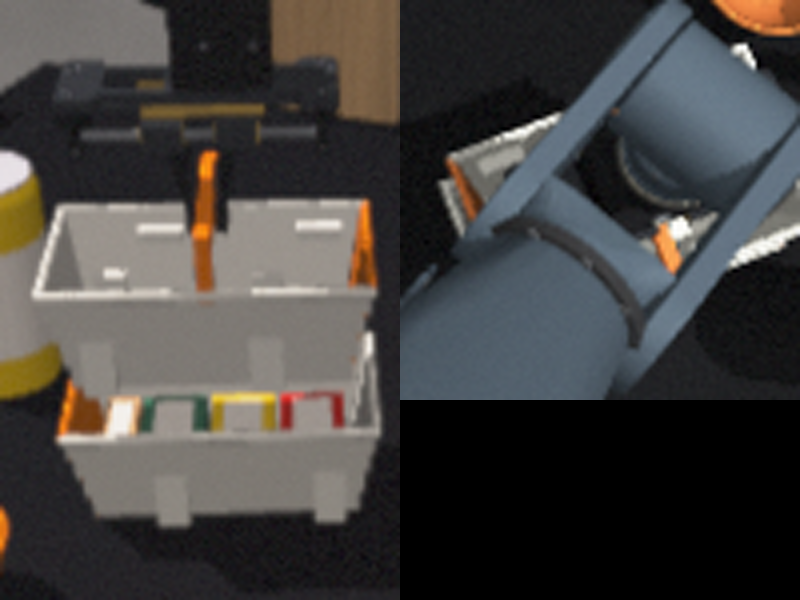

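The upper bin is now nearly nested in across position. In the scene panel its rim runs (35,293)-(375,293) over the base rim (60,437)-(378,432), and in the top panel its orange corner is at (448,160). I check across and along once more.

```bash
python3 - <<'E'
from h import *
t6,s6=np.load("pics/t6.npy"),np.load("pics/s6.npy");zu=.2331-.116+.09
a=np.radians(112.9);X=np.array([np.cos(a),np.sin(a),0]);Y=np.array([np.sin(a),-np.cos(a),0])
E=edge(t6,(254,199),(279,190),0,(-1,-2));A,B,r=edge_w("top",E,zu);print("up +x across",(A+B)@Y*500,"dir",np.degrees(np.arctan2(*(B-A)[1::-1]))%180,r,E[0])
t0=np.load("pics/top0.npy");E=edge(t0,(250,205),(318,179),0,(-1,-2));A,B,r=edge_w("top",E,.09);print("base +x across",(A+B)@Y*500)
c=onz("top",(252,199.8),zu);print("corner up",c@X*1000,c@Y*1000);c=onz("top",(250,205),.09);print("corner base",c@X*1000,c@Y*1000)
for nm,q,z in(("up L",(170+34/4,80+294/4),zu),("up R",(170+375/4,80+293/4),zu),("base L",(170+58/4,80+438/4),.09),("base R",(170+379/4,80+433/4),.09)):
    c=onz("scene",q,z);print(nm,"along",c@X*1000,"across",c@Y*1000)
E
```

```text
up +x across 432.67266344101574 dir 112.86545488478092 0.0827173933075458 [265.4988  192.95796]
base +x across 432.0004071713183
corner up -296.05499828589444 427.9963589935883
corner base -292.8907158324519 431.3538244064323
up L along -528.1764649735235 across 425.54914177173765
up R along -294.6395681902272 across 435.21952135696023
base L along -524.6875034869959 across 429.55290434189595
base R along -291.484018591907 across 433.9129487691043
```

Request:
{"name": "apply_moves", "arguments": {
  "steps": [
    [[-0.05, -0.3, 0, 0, 0.1, 0, -1], [-0.05, -0.3, 1, 0, 0.1, 0, -1], [-0.05, -0.3, 2, 0, 0.1, 0, -1], [-0.05, -0.3, 2.7, 0, 0.1, 0, -1], [-0.05, -0.3, 3.2, 0, 0.1, 0, -1], [-0.05, -0.3, 3.5, 0, 0.1, 0, -1], [-0.05, -0.3, 3.5, 0, 0.1, 0, -1], [-0.05, -0.3, 3.5, 0, 0.1, 0, -1]]
  ]
}}

```text
time_s: 10.98
position: [0.4847, -0.2384, 0.1975]
tcp_rot: [[0.921, 0.389, 0.002], [0.389, -0.921, -0.001], [0.002, 0.002, -1.0]]
force: [0.5, 0.1, -3.4]
opening: 0.135
grasp_force: 30.0
```

Request:
{"name": "apply_moves", "arguments": {
  "steps": [
    [[0, 0, 0.1, 0, 0, 0, -1], [0, 0, 0.2, 0, 0, 0, -1], [0, 0, 0.3, 0, 0, 0, -1], [0, 0, 0.35, 0, 0, 0, -1], [0, 0, 0.35, 0, 0, 0, -1]]
  ]
}}

```text
time_s: 11.6
position: [0.4845, -0.2382, 0.1937]
tcp_rot: [[0.921, 0.389, 0.002], [0.389, -0.921, -0.0], [0.002, 0.001, -1.0]]
force: [-0.6, 0.6, -2.6]
opening: 0.134
grasp_force: 30.0
```

Request:
{"name": "apply_moves", "arguments": {
  "steps": [
    [[0, 0, 0.1, 0, 0, 0, -1], [0, 0, 0.2, 0, 0, 0, -1], [0, 0, 0.2, 0, 0, 0, -1]]
  ]
}}

```text
time_s: 11.98
position: [0.4853, -0.2381, 0.1932]
tcp_rot: [[0.921, 0.389, 0.004], [0.389, -0.921, -0.001], [0.003, 0.002, -1.0]]
force: [0.4, 2.5, 6.4]
opening: 0.128
grasp_force: 30.0
```

Request:
{"name": "apply_moves", "arguments": {
  "steps": [
    [[0, 0, -0.1, 0, 0, 0, -1], [0, 0, -0.1, 0, 0, 0, -0.6], [0, 0, -0.1, 0, 0, 0, 0], [0, 0, -0.1, 0, 0, 0, 0], [0, 0, -0.1, 0, 0, 0, 0], [0, 0, -0.1, 0, 0, 0, 0]]
  ]
}}

```text
time_s: 12.72
position: [0.4845, -0.2383, 0.1926]
tcp_rot: [[0.921, 0.389, 0.002], [0.389, -0.921, -0.0], [0.002, 0.001, -1.0]]
force: [0.7, -0.4, 0.1]
opening: 0.483
grasp_force: 0.0
```

```bash
python3 - <<'E'
from h import *
s=bot.read_state();p=s["position"];print(p,s["force"],s["joint_positions"].round(1))
b=bot.capture("scene");np.save("pics/s7.npy",b);np.save("pics/t7.npy",bot.capture("top"))
cv2.imwrite("pics/c7.png",cv2.resize(b[90:230,170:290],(600,600),interpolation=2) if 0 else cv2.resize(b[100:220,170:290],(600,600),interpolation=2))
E
```

```text
[ 0.48445927 -0.23825531  0.19264062] [ 0.72833448 -0.42720775  0.08215394] [-38.1  26.8  96.9   0.1  56.3  29. ]
```

View pics/c7.png

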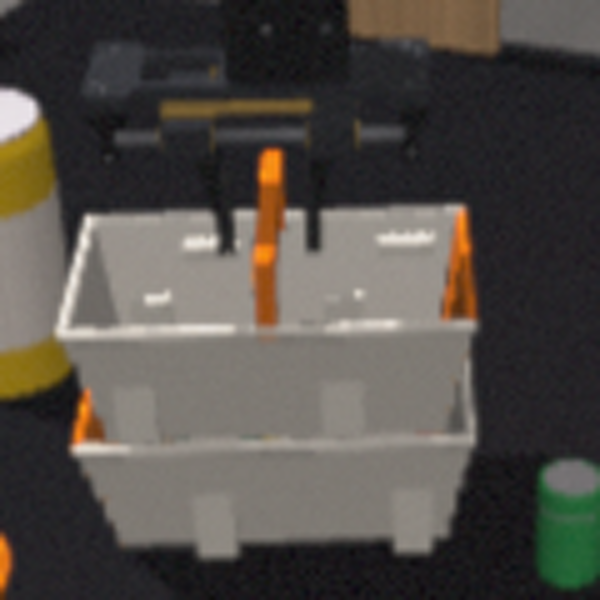

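The washed bin stands level on the ledges: in the crop its rim is (60,332)-(475,326) over the base rim (75,450)-(475,440), and the fingers are free of the bar. Now I retreat upward and plan the tin.

```bash
python3 - <<'E'
from h import *
t0=np.load("pics/top0.npy");a=np.radians(112.9);X=np.array([np.cos(a),np.sin(a),0]);Y=np.array([np.sin(a),-np.cos(a),0])
def m(p,q,o,D): A,B,r=edge_w("top",edge(t0,p,q,0,o),.09);return (A+B)@D/2
c=X*(m((251,206.5),(266.5,246.5),(-1,.4),X)+m((318.5,180),(335.5,219),(1,-.4),X))/2+Y*(m((250,205),(318,179),(-1,-2),Y)+m((267,248),(336,220),(1,2),Y))/2
print("base centre",c,"tin target",c+.052*X)
for z in(.083,.09): print("tin",onz("top",(202.6,223.1),z),onz("scene",(319.5,188.5),z))
def dn(yaw): y=np.radians(yaw);ty=np.array([np.cos(y),np.sin(y),0]);tz=np.array([0,0,-1.]);return np.c_[np.cross(ty,tz),ty,tz]
go([.45,.046,.25],dn(64))
E
cat >> h.py <<'E'
def dn(yaw): y=np.radians(yaw);ty=np.array([np.cos(y),np.sin(y),0]);tz=np.array([0,0,-1.]);return np.c_[np.cross(ty,tz),ty,tz]
E
```

```text
base centre [ 0.49026831 -0.23665814  0.        ] tin target [ 0.47003386 -0.18875649  0.        ]
tin [0.45041316 0.04434791 0.083     ] [0.44896094 0.04844617 0.083     ]
tin [0.4496903  0.04369012 0.09      ] [0.45921341 0.05027199 0.09      ]
shift [  7.89 -27.52  -5.75] turn [ 1.000e-01  0.000e+00 -1.311e+02] t 12.825
```

Request:
{"name": "apply_moves", "arguments": {
  "steps": [
    [[0, 0, -1, 0, 0, 0, 0], [0, 0, -3, 0, 0, 0, 0], [0, 0, -6, 0, 0, 0, 0.5], [0, 0, -10, 0, 0, 0, 1], [0, 0, -15, 0, 0, 0, 1], [0, 0, -15, 0, 0, 0, 1]]
  ]
}}

```text
time_s: 13.58
position: [0.4863, -0.2397, 0.3481]
tcp_rot: [[0.921, 0.389, 0.011], [0.389, -0.921, -0.007], [0.007, 0.011, -1.0]]
force: [0.0, 0.3, 0.0]
opening: 0.869
grasp_force: 0.0
```

```bash
python3 - <<'E'
from h import *
print(bot.read_state()["position"]);go([.45,.046,.25],dn(64))
E
```

```text
[ 0.48633555 -0.23966718  0.34805952]
shift [  7.7  -27.84   9.55] turn [   0.8    0.5 -131.1] t 13.575
```

Request:
{"name": "apply_moves", "arguments": {
  "steps": [
    [[0.6, -2, 0, 0, 0, -10, 1], [1.2, -4, 0, 0, 0, -20, 1], [1.8, -6, 0, 0, 0, -30, 1], [2.4, -8.5, 0, 0, 0, -40, 1], [3, -11, 0, 0.2, 0.1, -50, 1], [3.6, -13, 0, 0.3, 0.2, -60, 1], [4.2, -15.5, 1, 0.4, 0.2, -70, 1], [5, -18, 2, 0.5, 0.3, -80, 1], [5.6, -20, 3, 0.6, 0.4, -90, 1], [6.2, -22.5, 4.5, 0.7, 0.5, -100, 1], [6.8, -25, 6, 0.8, 0.5, -110, 1], [7.4, -27, 8, 0.8, 0.5, -120, 1], [7.7, -27.8, 9.5, 0.8, 0.5, -131, 1], [7.7, -27.8, 9.5, 0.8, 0.5, -131, 1], [7.7, -27.8, 9.5, 0.8, 0.5, -131, 1], [7.7, -27.8, 9.5, 0.8, 0.5, -131, 1]]
  ]
}}

```text
time_s: 15.58
position: [0.4477, 0.0474, 0.2481]
tcp_rot: [[-0.897, 0.442, -0.008], [0.442, 0.897, 0.007], [0.01, 0.003, -1.0]]
force: [-0.4, 0.1, 0.5]
opening: 1.0
grasp_force: 0.0
```

```bash
python3 - <<'E'
from h import *
s=bot.read_state();print(s["position"],s["joint_positions"].round(1));go([.451,.045,.25],dn(64));go([.451,.045,.074],dn(64))
b=bot.capture("scene");a=bot.capture("top")
hsv=cv2.cvtColor(b,cv2.COLOR_BGR2HSV);H,S,V=cv2.split(hsv)
for st,c,m in comps((H>45)&(H<85)&(S>120)&(V>50)): print(st.tolist(),c.round(1))
# height check from body outline: bottom row of tin at column 319 and lid rim top
im=np.zeros((480,800,3),np.uint8);im[:,:400]=cv2.resize(b[120:240,270:370],(400,480),interpolation=2);im[:400,400:]=cv2.resize(a[170:270,150:250],(400,400),interpolation=2)
cv2.imwrite("pics/c8.png",im)
E
```

```text
[0.44767998 0.04737415 0.24811124] [ -8.4  15.7 104.9   0.4  59.9 -72.4]
shift [-0.4  -0.07 -0.19] turn [ 0.1 -0.6 -0.2] t 15.575
shift [-0.57 -0.11 17.41] turn [ 0.1 -0.6 -0.2] t 15.575
[336, 157, 27, 19, 237] [347.9 168.4]
[333, 172, 27, 30, 596] [345.3 187.8]
[310, 185, 19, 13, 111] [318.4 193.1]
[277, 196, 15, 22, 233] [283.7 207.5]
[309, 196, 19, 20, 144] [319.6 203.4]
```

View pics/c8.png

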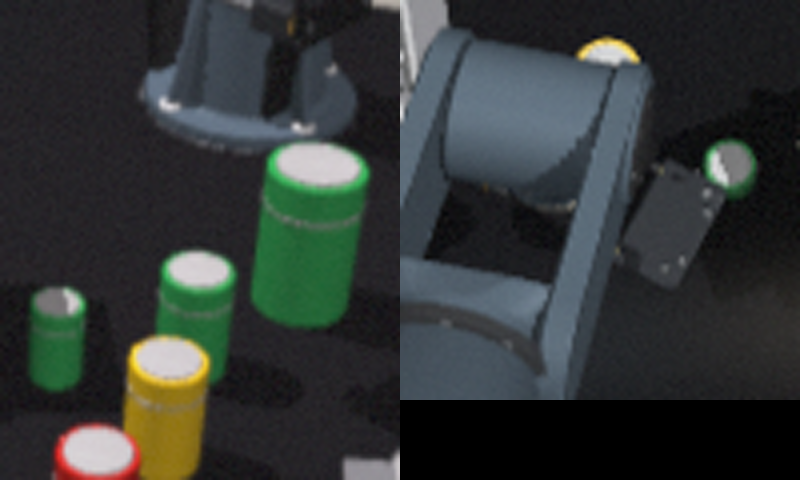

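The view shows the middle green tin untouched at (198,310) in the scene panel, with the gripper right over it and clear of the large (305,230) and small (55,340) tins. Now I descend.

Request:
{"name": "apply_moves", "arguments": {
  "steps": [
    [[-0.4, -0.1, 4, 0.1, -0.6, -0.2, 1], [-0.5, -0.1, 8, 0.1, -0.6, -0.2, 1], [-0.6, -0.1, 12, 0.1, -0.6, -0.2, 1], [-0.6, -0.1, 15, 0.1, -0.6, -0.2, 1], [-0.6, -0.1, 17.4, 0.1, -0.6, -0.2, 1], [-0.6, -0.1, 17.4, 0.1, -0.6, -0.2, 1], [-0.6, -0.1, 17.4, 0.1, -0.6, -0.2, 0], [-0.6, -0.1, 17.4, 0.1, -0.6, -0.2, -0.5], [-0.6, -0.1, 17.4, 0.1, -0.6, -0.2, -1], [-0.6, -0.1, 17.4, 0.1, -0.6, -0.2, -1], [-0.6, -0.1, 17.4, 0.1, -0.6, -0.2, -1], [-0.6, -0.1, 17.4, 0.1, -0.6, -0.2, -1]]
  ]
}}

```text
time_s: 17.18
position: [0.451, 0.0456, 0.0739]
tcp_rot: [[-0.9, 0.437, 0.001], [0.437, 0.9, 0.001], [-0.0, 0.001, -1.0]]
force: [0.5, 1.9, 5.5]
opening: 0.616
grasp_force: 30.0
```

Request:
{"name": "apply_moves", "arguments": {
  "steps": [
    [[0, 0, -1, 0, 0, 0, -1], [0, 0, -4, 0, 0, 0, -1], [0, 0, -9, 0, 0, 0, -1], [0, 0, -14, 0, 0, 0, -1], [0, 0, -19, 0, 0, 0, -1], [0, 0, -24.6, 0, 0, 0, -1], [0, 0, -24.6, 0, 0, 0, -1]]
  ]
}}

```text
time_s: 18.05
position: [0.4529, 0.045, 0.3239]
tcp_rot: [[-0.9, 0.437, 0.01], [0.437, 0.9, -0.001], [-0.01, 0.003, -1.0]]
force: [-0.3, -0.9, -1.8]
opening: 0.616
grasp_force: 30.0
```

```bash
python3 - <<'E'
from h import *
s=bot.read_state();print(s["position"],s["force"],s["opening"],s["grasp_force"])
go([.470,-.189,.32],dn(22.9))
# check handle bar & upper bin position now (arm may hide part)
for n in("scene","top"):
    im=bot.capture(n);np.save(f"pics/{n}9.npy",im);H,S,V=cv2.split(cv2.cvtColor(im,cv2.COLOR_BGR2HSV))
    for st,c,m in comps((H>4)&(H<15)&(S>180)&(V>110),25):
        cn=cv2.findContours(m.astype(np.uint8),0,2)[0][0];print(n,st.tolist(),c.round(1),cv2.boxPoints(cv2.minAreaRect(cn)).round(1).tolist())
    X=np.array([.4903,-.2367,0]);B=binR(112.9)
    for q in([0,.07,.211],[0,-.07,.211],[.118,.072,.168],[.118,-.072,.168],[-.118,.072,.168],[-.118,-.072,.168]): print(q,proj(n,X+B@[q[0],q[1],0]+[0,0,q[2]]).round(1))
E
```

```text
[0.45287085 0.04504307 0.32390599] [-0.25843    -0.92469758 -1.80559278] 0.6158692648627443 29.974183752201498
shift [-11.76 -20.31   0.43] turn [ 0.4  0.4 41.2] t 18.05
scene [465, 94, 19, 9, 38] [472.2  99. ] [[463.6000061035156, 97.0999984741211], [465.20001220703125, 93.5999984741211], [483.20001220703125, 101.5], [481.70001220703125, 105.0]]
scene [222, 130, 5, 16, 27] [225.  136.3] [[222.0, 130.0], [226.0, 130.0], [226.0, 145.0], [222.0, 145.0]]
scene [259, 145, 4, 18, 45] [260.8 155.8] [[259.0, 162.0], [259.0, 145.0], [262.0, 145.0], [262.0, 162.0]]
scene [221, 149, 4, 15, 37] [222.7 156.8] [[221.0, 149.0], [224.0, 149.0], [224.0, 163.0], [221.0, 163.0]]
scene [110, 168, 7, 9, 33] [113.4 172.2] [[110.0, 168.0], [116.0, 168.0], [116.0, 176.0], [110.0, 176.0]]
scene [124, 201, 48, 38, 1273] [147.1 217.8] [[119.0, 218.0], [150.0, 187.0], [178.0, 215.0], [147.0, 246.0]]
[0, 0.07, 0.211] [223.9 129.6]
[0, -0.07, 0.211] [222. 152.]
[0.118, 0.072, 0.168] [262.7 141.1]
[0.118, -0.072, 0.168] [265.  164.8]
[-0.118, 0.072, 0.168] [186.5 142.8]
[-0.118, -0.072, 0.168] [180.4 166.8]
top [314, 131, 39, 36, 794] [335.5 147.9] [[314.0, 131.0], [352.0, 131.0], [352.0, 166.0], [314.0, 166.0]]
top [254, 208, 12, 26, 48] [259.7 220.5] [[253.0, 208.39999389648438], [255.89999389648438, 207.3000030517578], [265.3999938964844, 232.8000030517578], [262.6000061035156, 233.89999389648438]]
[0, 0.07, 0.211] [306.4 230.3]
[0, -0.07, 0.211] [288.1 185.3]
[0.118, 0.072, 0.168] [267.5 246.8]
[0.118, -0.072, 0.168] [249.7 201.4]
[-0.118, 0.072, 0.168] [341.3 217.9]
[-0.118, -0.072, 0.168] [322.6 173.6]
```

The stack matches the predicted rim corners at 78 mm spacing to within 2 px. I carry the tin over.

Request:
{"name": "apply_moves", "arguments": {
  "steps": [
    [[-1.5, -2.5, 0, 0, 0, 5, -1], [-3, -5, 0, 0, 0, 10, -1], [-4.5, -8, 0, 0.2, 0.2, 16, -1], [-6, -11, 0, 0.3, 0.3, 22, -1], [-8, -14, 0, 0.4, 0.4, 28, -1], [-10, -17, 0.2, 0.4, 0.4, 35, -1], [-11.8, -20.3, 0.4, 0.4, 0.4, 41.2, -1], [-11.8, -20.3, 0.4, 0.4, 0.4, 41.2, -1], [-11.8, -20.3, 0.4, 0.4, 0.4, 41.2, -1]]
  ]
}}

```text
time_s: 19.27
position: [0.4668, -0.1878, 0.3134]
tcp_rot: [[-0.389, 0.921, -0.014], [0.921, 0.389, 0.004], [0.009, -0.011, -1.0]]
force: [-0.6, 0.8, -0.5]
opening: 0.613
grasp_force: 30.0
```

```bash
python3 - <<'E'
from h import *
s=bot.read_state();print(s["position"],s["force"],s["joint_positions"].round(1))
go([.470,-.189,.23],dn(22.9));go([.470,-.189,.165],dn(22.9))
b=bot.capture("scene");H,S,V=cv2.split(cv2.cvtColor(b,cv2.COLOR_BGR2HSV))
for st,c,m in comps((H>45)&(H<85)&(S>120)&(V>50)): print(st.tolist(),c.round(1))
p=s["position"];print("pred tin axis low/high",proj("scene",p+[0,0,-.074]),proj("scene",p+[0,0,.016]))
E
```

```text
[ 0.46684914 -0.18779101  0.31337321] [-0.61201042  0.75231159 -0.45064323] [-34.5  15.8  92.7  -0.3  72.3 -57.3]
shift [-0.31  0.34  8.33] turn [-0.6 -0.5  0. ] t 19.275
shift [-0.37  0.41 14.83] turn [-0.6 -0.5  0. ] t 19.275
[232, 102, 5, 9, 33] [233.9 106.5]
[245, 102, 6, 10, 42] [247.6 107. ]
[232, 112, 20, 24, 392] [242.1 123.5]
[336, 157, 27, 19, 238] [348.  168.5]
[333, 172, 27, 30, 595] [345.3 187.9]
[277, 196, 15, 22, 231] [283.7 207.5]
pred tin axis low/high [241.4561896  130.47436778] [240.42556219 100.38954231]
```

Request:
{"name": "apply_moves", "arguments": {
  "steps": [
    [[-0.3, 0.3, 3, -0.6, -0.5, 0, -1], [-0.3, 0.3, 6, -0.6, -0.5, 0, -1], [-0.3, 0.4, 9, -0.6, -0.5, 0, -1], [-0.4, 0.4, 11.5, -0.6, -0.5, 0, -1], [-0.4, 0.4, 13.5, -0.6, -0.5, 0, -1], [-0.4, 0.4, 14.8, -0.6, -0.5, 0, -1], [-0.4, 0.4, 14.8, -0.6, -0.5, 0, -1], [-0.4, 0.4, 14.8, -0.6, -0.5, 0, -1]]
  ]
}}

```text
time_s: 20.32
position: [0.4724, -0.1908, 0.1679]
tcp_rot: [[-0.39, 0.921, 0.004], [0.921, 0.39, -0.004], [-0.005, 0.002, -1.0]]
force: [0.1, 0.3, -2.1]
opening: 0.613
grasp_force: 30.0
```

```bash
python3 - <<'E'
from h import *
s=bot.read_state();print(s["position"],s["force"],s["moment"]);go([.470,-.189,.156],dn(22.9))
b=bot.capture("scene");H,S,V=cv2.split(cv2.cvtColor(b,cv2.COLOR_BGR2HSV))
for st,c,m in comps((H>45)&(H<85)&(S>120)&(V>50)): print(st.tolist(),c.round(1))
for st,c,m in comps((H>4)&(H<15)&(S>180)&(V>110),25): print(st.tolist(),c.round(1))
E
```

```text
[ 0.47235191 -0.19078563  0.16789641] [ 0.11568367  0.28011737 -2.07595257] [-0.03823626  0.03575567  0.00646002]
shift [ 0.26 -0.15  1.19] turn [0.1 0.3 0. ] t 20.325
[244, 150, 6, 9, 36] [246.6 154.8]
[336, 157, 27, 19, 229] [347.9 168.5]
[333, 172, 27, 30, 596] [345.3 187.8]
[277, 196, 15, 22, 230] [283.6 207.7]
[480, 98, 19, 6, 31] [490.8 101.5]
[262, 143, 3, 20, 37] [262.8 153.5]
[221, 148, 4, 16, 40] [222.8 156.5]
[110, 167, 7, 10, 36] [113.5 171.9]
[185, 179, 5, 9, 25] [186.7 183.6]
[124, 201, 48, 38, 1272] [147.1 217.7]
```

Request:
{"name": "apply_moves", "arguments": {
  "steps": [
    [[0.2, -0.1, 0.3, 0.1, 0.3, 0, -1], [0.2, -0.1, 0.6, 0.1, 0.3, 0, -1], [0.2, -0.1, 0.9, 0.1, 0.3, 0, -1], [0.2, -0.1, 1, 0.1, 0.3, 0, -1], [0.2, -0.1, 1.1, 0.1, 0.3, 0, -1], [0.2, -0.1, 1.1, 0.1, 0.3, 0, -1]]
  ]
}}

```text
time_s: 21.12
position: [0.4702, -0.1894, 0.1564]
tcp_rot: [[-0.389, 0.921, -0.001], [0.921, 0.389, 0.001], [0.001, -0.0, -1.0]]
force: [-0.2, 0.4, 0.5]
opening: 0.614
grasp_force: 30.0
```

Request:
{"name": "apply_moves", "arguments": {
  "steps": [
    [[0, 0, 0.05, 0, 0, 0, -1], [0, 0, 0.1, 0, 0, 0, -1], [0, 0, 0.1, 0, 0, 0, -1]]
  ]
}}

```text
time_s: 21.5
position: [0.4703, -0.1894, 0.1563]
tcp_rot: [[-0.389, 0.921, -0.0], [0.921, 0.389, 0.001], [0.001, 0.0, -1.0]]
force: [-1.5, 1.4, 7.7]
opening: 0.617
grasp_force: 29.9
```

Request:
{"name": "apply_moves", "arguments": {
  "steps": [
    [[0, 0, -0.05, 0, 0, 0, -1], [0, 0, -0.05, 0, 0, 0, 0.35], [0, 0, -0.05, 0, 0, 0, 0.5], [0, 0, -0.05, 0, 0, 0, 0.5], [0, 0, -0.05, 0, 0, 0, 0.5]]
  ]
}}

```text
time_s: 22.12
position: [0.4702, -0.1894, 0.1556]
tcp_rot: [[-0.389, 0.921, -0.001], [0.921, 0.389, 0.001], [0.001, -0.0, -1.0]]
force: [-0.1, 0.3, -0.1]
opening: 0.748
grasp_force: 0.0
```

Request:
{"name": "apply_moves", "arguments": {
  "steps": [
    [[0, 0, -0.5, 0, 0, 0, 0.5], [0, 0, -2, 0, 0, 0, 0.5], [0, 0, -5, 0, 0, 0, 0.5], [0, 0, -10, 0, 0, 0, 0.5], [0, 0, -15, 0, 0, 0, 0.5], [0, 0, -20, 0, 0, 0, 0.5], [0, 0, -20, 0, 0, 0, 0.5], [8, 10, -20, 0, 0, 0, 0.5], [16, 10, -20, 0, 0, 0, 0.5], [22, 10, -20, 0, 0, 0, 0.5], [22, 10, -20, 0, 0, 0, 0.5], [22, 10, -20, 0, 0, 0, 0.5]]
  ]
}}

```text
time_s: 23.62
position: [0.4745, 0.0559, 0.3549]
tcp_rot: [[-0.395, 0.919, -0.004], [0.919, 0.395, 0.002], [0.004, -0.003, -1.0]]
force: [0.2, -0.9, 0.1]
opening: 0.752
grasp_force: 0.0
```

```bash
python3 - <<'E'
from h import *
s=bot.read_state();print(s["position"],s["force"],s["opening"])
b=bot.capture("scene");a=bot.capture("top");b0,a0=np.load("pics/scene0.npy"),np.load("pics/top0.npy")
for n,im in(("scene",b),("top",a)):
    H,S,V=cv2.split(cv2.cvtColor(im,cv2.COLOR_BGR2HSV))
    for nm,m0 in(("green",(H>45)&(H<85)&(S>120)&(V>50)),("orange",(H>4)&(H<15)&(S>180)&(V>110))):
        for st,c,m in comps(m0,25): print(n,nm,st.tolist(),c.round(1))
    for x in(.0,.078+.004): print("tin pred base/top",proj(n,[.4702,-.1894,.082]).round(1),proj(n,[.4702,-.1894,.172]).round(1));break
s7=np.load("pics/s7.npy")
for nm,A,p,q in(("up near",s7,(183,166),(264,165)),("up near now",b,(183,166),(264,165)),("base near",s7,(187,190),(264,188)),("base near now",b,(187,190),(264,188))):
    E=edge(A,p,q,1,(0,1),w=3);print(nm,E[0].round(2),E[1].round(3),E[2])
E
```

```text
[0.47445852 0.05586609 0.35493165] [ 0.22914392 -0.88100955  0.14052009] 0.7516414267969965
scene green [235, 153, 16, 10, 90] [242.6 158.8]
scene green [336, 157, 27, 19, 237] [348.  168.4]
scene green [333, 172, 27, 30, 593] [345.3 187.8]
scene green [277, 195, 15, 23, 234] [283.7 207.4]
scene orange [465, 94, 18, 9, 33] [471.7  98.9]
scene orange [484, 98, 15, 6, 31] [491.6 101.6]
scene orange [222, 130, 5, 16, 30] [224.9 136.1]
scene orange [259, 145, 5, 18, 44] [260.9 156.1]
scene orange [221, 148, 4, 17, 40] [222.8 156.7]
scene orange [110, 168, 8, 9, 37] [113.7 172.1]
scene orange [124, 201, 48, 38, 1261] [146.9 217.8]
tin pred base/top [242.1 177.4] [241.2 151.7]
top green [269, 213, 12, 14, 32] [272.9 221.2]
top green [176, 254, 19, 20, 83] [188.2 264.6]
top orange [314, 131, 39, 36, 807] [335.4 147.7]
top orange [254, 208, 12, 26, 48] [260.  220.9]
tin pred base/top [277.3 219.2] [279.6 215.7]
up near [224.04 165.02] [ 1.    -0.024] 0.14217807714851993
up near now [225.51 165.04] [ 1.    -0.025] 0.10934637178587209
base near [225.48 188.38] [ 1.   -0.03] 0.1950436382111243
base near now [225.48 188.37] [ 1.   -0.03] 0.1708602918491892
```

```bash
python3 -c "
from rig import bot
print(bot.hand_in())"
```

```text
the job is handed in; nothing more can be done
None
```

I handed the job in at about 24 s: the washed bin stands level on the full bin's ledges, turned half a turn, and the green tin stands upright in it beside the handle; the final camera check showed neither bin had shifted, and the arm was clear.

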